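# Seat a dive-panel valve block in its jig and take off the cap of unknown thread hand

### The job

First put the yellow valve block, cap still on, into the T-shaped pocket of the blue holding jig so that it sits flat on the pocket floor with its nose in the notch. Then find out which way the black cap loosens (it may be left- or right-handed and nothing outside tells), turn it free, lift it straight off and finish while holding it upright in the gripper, well clear above the block (about a hand's breadth, 10 cm), with the block still seated. Leave everything else on the bench where it is.

Things in the scene. Friction and masses are not known exactly. Their poses are not given: they have to be found in the camera images.
- block: Loose yellow valve block, about 0.6 kg plus cap. Body 72 (x) x 56 (y) x 32 (z) mm, centred on the origin in x and y; a nose 26 mm wide (y), 32 mm high sticks out on +x from x = 36 to 60 mm. Origin: centre of the body's underside, z up. Grip it across its 56 mm sides (y); the jig's walls cover its lowest 10 mm once seated
- cap: Loose black round cap on the block's top, 52 mm diameter, 26 mm high, 0.12 kg, with an orange grip bar on top, 46 mm long (along the cap's x), 14 mm wide (y), from 26 to 42 mm above the cap's underside. Origin: centre of its underside, 32 mm above the block's underside. It starts fastened, its bar within 5 deg of the block's x axis. Lifting it while fastened lifts the block too
- neck (a point): Cap's turning axis, at the block's top. Bayonet thread: the cap does not rise as it turns. Loosening way (either, varies): turns easily (under 0.2 N m), free beyond 45 deg, end stop at about 63 deg; in between it lifts straight off, clear after 20 mm. Other way: hard stop, slightly springy, felt at 10 to 25 deg; keep under 0.8 N m. Play when fastened: 2 mm up and sideways
- cap_grip (a point): Centre of the cap's orange grip bar, 34 mm above the cap's underside; axes as the cap's
- jig: Blue steel holding jig fixed to the bench, base plate 124 x 104 x 6 mm; walls 12 to 24 mm thick rise 10 mm above it (16 mm above the bench) round a T-shaped pocket: 75.5 (x) x 59.5 (y) mm centred on the origin, and a notch for the nose, 29.5 mm wide, on the +x side, open at its far end. The block fits with 1.75 mm clearance each side. Origin: on the bench under the pocket's centre. z up
- pocket (a point): Centre of the pocket's floor (body part), 6 mm above the jig's origin: the block's origin belongs here; axes as the jig's
- gauge: Bystander: loose round steel pressure gauge lying face up, 62 mm diameter, 26 mm high, stub to one side. Origin at underside centre
- torch: Bystander: loose black and yellow diving torch lying down, 135 mm long, 38 mm thick. Origin below its middle
- spanner: Bystander: loose steel spanner lying flat, about 180 mm long. Origin below its middle
- mouse: Bystander: loose white computer mouse, 100 x 60 x 24 mm. Origin at underside centre
- plug: Bystander: loose brass plug standing between the working places, 34 mm diameter, 26 mm high. Origin at underside centre
- mug: Bystander: loose blue mug, 80 mm diameter, 90 mm high. Origin at underside centre
Not all that is in view belongs to the job. There is more than one size of the cap; the job needs the smaller.

How it is judged:
By the outcome, as a careful person would: the job done as asked, in the order asked, and still so for the second after the job is handed in, while the arm keeps its last pose, push and grip.
It also fails if it takes over 72 s, if anything falls off the work surface, if the arm or the gripper's body presses on something with over 40 N, if the wrist force passes 120 N, or if a joint passes its speed limit or range.

### The arm

A 6-joint arm with a two-finger parallel gripper is mounted at the origin on the work surface. World frame = base frame: x ahead of the robot, y to its left, z up, the work surface at z = 0. Lengths are in mm, angles in rad, forces in N, time in s.
With the tool pointing down it reaches from about 350 to 975 mm from the base axis. Payload 7.1 kg.
Tool frame: the origin (TCP) lies midway between the tips of the shut fingers; the grasp point (between the pads) lies 19 mm behind it (ctrl.grip_depth is the distance from the TCP to the grasp point, in mm); z points along the fingers, y is the line along which they close (so a half turn about z gives the same grasp; the last joint's range is limited). The gripper opens to 88 mm and grips with 3 to 60 N. Pads are 20 mm wide; open, the fingers measure 115 mm over their backs; the gripper's body (75 mm by 178 mm) begins 61 mm behind the grasp point.
Start: joints at [1.231, 0.423, 1.63, -0, 1.089, -0.019], TCP at [197.047, 593.108, 222.675] pointing down, gripper open.
Joint ranges: [-3, 3], [-0.9, 2.11], [0.09, 2.58], [-1.31, 4.45], [0.11, 2.69], [-2.54, 2.54]. Speed limits (rad/s): [2.39, 2.39, 3.01, 3.14, 3.14, 3.14].

### API

Orientations are given as a rotation vector (axis times angle).
In Python, from workcell import ctrl, cams gives the robot as it stands.
- The arm moves only by the tool move_arm, never from a script. Its argument "steps" is a list of rows, each a list of 3 entries, a list of its own where there are three numbers: the shift along the tool's x, y, z in units of 25 mm (1.0 is 25 mm), then the turn about the tool's z in units of 5 degrees (1.0 is 5 degrees), then the closure, from 0 (fully open) to 1 (shut). A call has 1 to 20 rows; each row shifts and turns the commanded pose from where the row before left it, along the tool's axes as they then stand; what a row does not reach is not made up. A row lasts 1/12 s, in which the tool goes at most 41.7 mm and 7.16 degrees, less where a joint would pass 70% of its speed; a pose out of reach is approached as far as the arm can. A call is refused whole if a number of a shift passes 1 or a number of a turn 1, either way. A call with a gripper value outside its range is refused whole. The fingers move at their own pace and stop on an object; the grip force is fixed at half the most. Time passes only in rows, so rows that do not move let the fingers close. It gives the time, the measured TCP pose, the force, the opening and the grip force at its end, in the units of the state.
- ctrl.get_obs(): the state, without advancing time (a new reading comes with each control period).
- cams.get_image(name): name is "scene" or "top" or "wrist"; returns a dict with "image" (400x640x3 uint8, red, green, blue), "camera_matrix" (3x3 intrinsics, pixels), "xyz" and "rotation" of the camera in the world; the wrist camera has in their place "mount" (4x4, takes a point from camera to tool coordinates, whose origin is the TCP and whose axes are the flange's). Camera axes: x right, y down, z forward; pixel columns grow to the right and rows downward; lengths in mm; the calibration is good to about 2 mm. A picture is of the moment at which its call begins: read the wrist's pose just before it. There is no depth.
- ctrl.close_job(): hands the job in; it is judged then, once.
Trained networks look in the newest picture that a camera, given by its name, has taken for a name from the list of things; names that differ only in an ending like _2 or _b are one class to them, and where a whole thing is asked for, a point or a joint stands for the part that bears it (a point fixed in the world has none). Each returns a list of dicts, best first, with "p" (0 to 1); they miss things now and then, are a little off and sometimes report something else, mostly with a low value. They report only what shows in the picture. A call takes as long as a camera call. They do not tell look-alikes from the thing itself.
- cams.boxes_of(camera, thing): "rect" ([centre column, centre row, width, height] in pixels, round what is visible of it).
- cams.cut_out(camera, thing): "pixels" (400x640 bool, what is visible of it) and "rect" ([centre column, centre row, width, height] in pixels, round what is visible of it).
The state is a dict: "t": time; "qpos": joint angles; "qvel": joint speeds; "joint_torque": joint torques, N m; "ee_pos": TCP position; "orientation": TCP orientation; "ft_force": force on the tool from outside, world axes, zero at the start; "moment": the same for the moment, N m; "width": finger opening in mm; "grasp_force": force on a finger pad.
Only numpy, scipy, OpenCV 4.12 (cv2) and the standard library are available. Lean on these libraries where they do the work, as an engineer would, in place of code of your own. Each camera call takes 0.05 s, during which the arm holds its last target. There are 200 camera calls.

## Working session

There is one attempt and no reset: what is moved stays moved. The work goes in short steps, Python scripts to look and compute and a tool call to move; the robot and the scene stay as the last step left them, time stands still between calls to the robot, and variables do not carry over. Pictures are saved under pics/ and viewed, at most 12 in all, crops included, and the job is handed in when it is done.

Besides the shell and the picture viewer there is one more tool, called after "Emit:" as name([rows], argument=value, ...), one row to a line, values as JSON. move_arm: Moves the arm, as the interface text tells. Its arguments: {"type":"object","properties":{"steps":{"type":"array"}},"required":["steps"]}

```bash
mkdir -p pics; ls
python3 - <<'E'
from workcell import ctrl, cams
import cv2, numpy as np
o=ctrl.get_obs(); print({k:np.round(v,3).tolist() for k,v in o.items()})
for n in ("scene","top"):
    d=cams.get_image(n); cv2.imwrite(f"pics/{n}0.png",d["image"][:,:,::-1])
    print(n,d["camera_matrix"].tolist(),np.round(d["xyz"],1).tolist(),np.round(d["rotation"],4).tolist())
    for t in ("block","cap","jig","plug"):
        print(t,[(round(b["p"],2),np.round(b["rect"]).tolist()) for b in cams.boxes_of(n,t)])
d=cams.get_image("wrist"); print(d["camera_matrix"].tolist(), d["mount"])
E
```

```text
pics
{'t': 0.0, 'qpos': [1.231, 0.424, 1.631, 0.0, 1.089, -0.019], 'qvel': [-0.0, 0.003, -0.002, 0.0, 0.001, -0.001], 'joint_torque': [-0.004, -54.461, -27.366, 0.064, 0.023, -0.0], 'ee_pos': [196.871, 592.614, 221.948], 'orientation': [-0.502, -3.101, 0.002], 'ft_force': [-0.027, 0.266, -0.083], 'moment': [-0.034, -0.006, -0.024], 'grasp_force': 0.0, 'width': 88.142}
scene [[383.91119727650954, 0.0, 324.31614135348985], [0.0, 383.91119727650954, 201.21356798147121], [0.0, 0.0, 1.0]] [1224.3, -130.8, 841.5] [-1.9812, -1.5965, 0.6003]
block [(0.83, [387.0, 198.0, 32.0, 27.0]), (0.57, [388.0, 187.0, 19.0, 26.0])]
cap [(0.91, [389.0, 186.0, 19.0, 17.0]), (0.71, [385.0, 162.0, 22.0, 29.0]), (0.46, [333.0, 261.0, 20.0, 57.0])]
jig [(0.84, [264.0, 218.0, 48.0, 42.0])]
plug []
top [[439.18478045421693, 0.0, 317.90618774335286], [0.0, 439.18478045421693, 188.6520400408632], [0.0, 0.0, 1.0]] [411.6, -19.9, 1159.9] [-2.1279, 2.1191, -0.1757]
block [(0.77, [248.0, 208.0, 26.0, 37.0])]
cap [(0.89, [232.0, 258.0, 36.0, 32.0]), (0.72, [246.0, 213.0, 23.0, 15.0])]
jig [(0.94, [380.0, 217.0, 47.0, 49.0]), (0.66, [150.0, 236.0, 34.0, 39.0])]
plug []
[[352.3572204166209, 0.0, 320.3167641990218], [0.0, 352.3572204166209, 202.1481319577054], [0.0, 0.0, 1.0]] [[ 3.86095590e-05 -9.68099087e-01 -2.50567667e-01  6.79144390e+01]
 [ 9.99999681e-01  2.37321440e-04 -7.62832354e-04 -1.02789279e-01]
 [ 7.97962386e-04 -2.50567557e-01  9.68098788e-01 -1.60956426e+02]
 [ 0.00000000e+00  0.00000000e+00  0.00000000e+00  1.00000000e+00]]
```

Run:
```python
import cv2
a=cv2.imread("pics/scene0.png");b=cv2.imread("pics/top0.png")
a=cv2.resize(a[100:330,160:480],(800,575),interpolation=cv2.INTER_CUBIC);b=cv2.resize(b[100:330,120:440],(800,575),interpolation=cv2.INTER_CUBIC)
cv2.imwrite("pics/s1.png",a);cv2.imwrite("pics/t1.png",b)
```

```text
(no output)
```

View pics/s1.png

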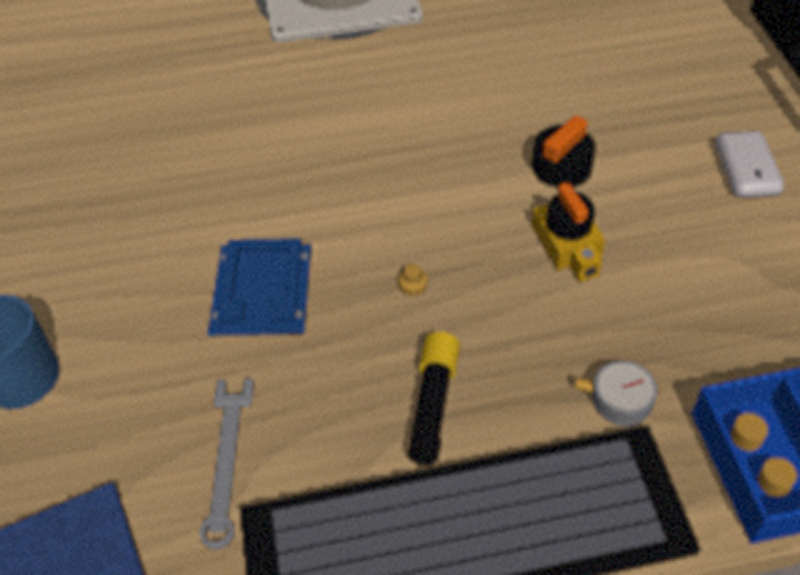

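View pics/t1.png

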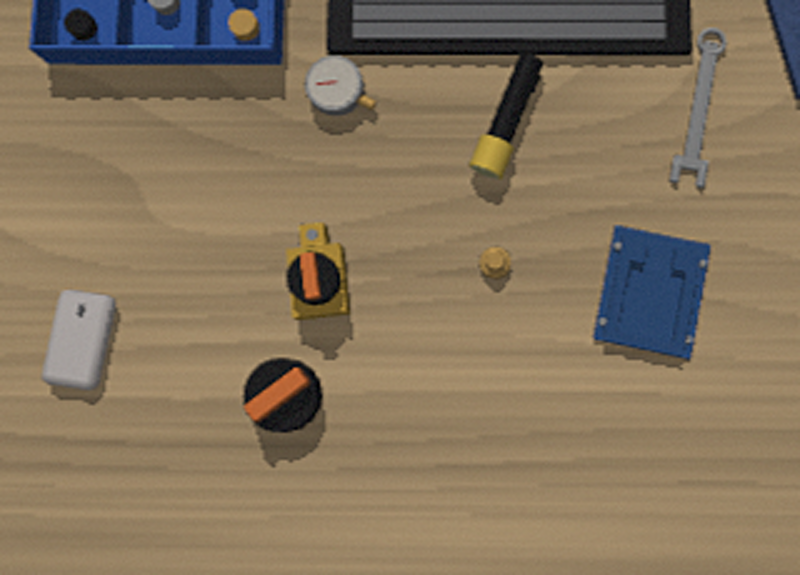

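Scene crop: small cap on block at (570,212), large cap at (565,150). Top crop: block at (317,280) with the small cap, large cap at (283,395), jig at (655,290), plug at (495,262) between them. Possible look-alikes for the cap are the large cap (full top px ≈(233,258)) and the black piece in the blue bin (top px ≈(152,109)). I choose the one on the yellow block (top px ≈(246,212)).

```bash
cat > h.py <<'E'
from workcell import ctrl, cams
import cv2, numpy as np
from scipy.spatial.transform import Rotation as R
def cam(n):
    """image, K, Rwc, position (camera->world)"""
    o=ctrl.get_obs(); d=cams.get_image(n); K=d["camera_matrix"]
    if n=="wrist":
        M=np.array(d["mount"]); Rt=R.from_rotvec(o["orientation"]).as_matrix()
        return d["image"],K,Rt@M[:3,:3],np.array(o["ee_pos"])+Rt@M[:3,3]
    return d["image"],K,R.from_rotvec(d["rotation"]).as_matrix(),np.array(d["xyz"])
def ray(c,uv):
    v=c[2]@np.linalg.inv(c[1])@np.array([uv[0],uv[1],1.]); return c[3],v/np.linalg.norm(v)
def onz(c,uv,z):
    p,v=ray(c,uv); return p+v*(z-p[2])/v[2]
def proj(c,X):
    x=c[1]@(c[2].T@(np.array(X)-c[3])); return x[:2]/x[2]
def tri(c1,u1,c2,u2):
    A=np.zeros((3,3));b=np.zeros(3);P=[]
    for c,u in((c1,u1),(c2,u2)):
        p,v=ray(c,u);M=np.eye(3)-np.outer(v,v);A+=M;b+=M@p
    return np.linalg.solve(A,b)
def go(X,yaw=None):
    """tool-axes shift (units) to TCP X, now; yaw (deg, world heading of tool x)"""
    o=ctrl.get_obs();Rt=R.from_rotvec(o["orientation"]).as_matrix()
    d=Rt.T@(np.array(X)-o["ee_pos"])
    y=np.degrees(np.arctan2(Rt[1,0],Rt[0,0]))
    print("tcp",np.round(o["ee_pos"],1),"yaw",round(y,2),"tilt z",np.round(Rt[:,2],4),"shift units",np.round(d/25,2), "turn units", None if yaw is None else np.round(-(yaw-y)/5,2))
def save(n,im): cv2.imwrite(f"pics/{n}.png",im[:,:,::-1])
E
python3 - <<'E'
from h import *
t=cam("top");s=cam("scene")
print("block z32",onz(t,(248,210),32),"jig z16",onz(t,(380,217),16))
print("cap tri",tri(t,(244.5,211),s,(389,183)), "bigcap",onz(t,(233,258),40),"plug",onz(t,(318,205),26))
j=onz(t,(380,217),16);b=onz(t,(248,210),32)
# wrist aimed: TCP placed so the camera (68 ahead along tool x) sees it centred
go([b[0],b[1],222]); go([j[0],j[1],222])
c=cam("wrist");print(proj(c,b),proj(c,j));save("w0",c[0])
E
```

```text
block z32 [556.41331704 174.84069261  32.        ] jig z16 [ 541.34162657 -168.38746914   16.        ]
cap tri [550.95986816 180.23410354  55.50926456] bigcap [433.20690854 207.34539164  40.        ] plug [570.98087113  -6.41624414  26.        ]
tcp [197.1 593.1 222.7] yaw 161.62 tilt z [ 0.  0. -1.] shift units [-18.92 -11.34   0.03] turn units None
tcp [197.1 593.1 222.7] yaw 161.62 tilt z [ 0.  0. -1.] shift units [-22.67 -24.56   0.03] turn units None
[110.70366246 524.32392397] [-99.23572572 559.1446723 ]
```

Emit:
move_arm([
  [[-0.95,-0.57,0],0,0],
  [[-0.95,-0.57,0],0,0],
  [[-0.95,-0.57,0],0,0],
  [[-0.95,-0.57,0],0,0],
  [[-0.95,-0.57,0],0,0],
  [[-0.95,-0.57,0],0,0],
  [[-0.95,-0.57,0],0,0],
  [[-0.95,-0.57,0],0,0],
  [[-0.95,-0.57,0],0,0],
  [[-0.95,-0.57,0],0,0],
  [[-0.95,-0.57,0],0,0],
  [[-0.95,-0.57,0],0,0],
  [[-0.95,-0.57,0],0,0],
  [[-0.95,-0.57,0],0,0],
  [[-0.95,-0.57,0],0,0],
  [[-0.95,-0.57,0],0,0],
  [[-0.95,-0.57,0],0,0],
  [[-0.95,-0.57,0],0,0],
  [[-0.95,-0.57,0],0,0],
  [[-0.95,-0.57,0],0,0],
])

```text
t: 2.37
ee_pos: [558.8, 171.7, 222.8]
orientation: [0.502, 3.101, 0.0]
ft_force: [0.2, 1.4, 0.8]
width: 87.8
grasp_force: 0.0
```

Emit:
move_arm([
  [[0,0,0],1,0],
  [[0,0,0],1,0],
  [[0,0,0],1,0],
  [[0,0,0],1,0],
  [[0,0,0],1,0],
  [[0,0,0],1,0],
  [[0,0,0],1,0],
  [[0,0,0],1,0],
  [[0,0,0],1,0],
  [[0,0,0],1,0],
  [[0,0,0],1,0],
  [[0,0,0],1,0],
  [[0,0,0],1,0],
  [[0,0,0],1,0],
  [[0,0,0],1,0],
  [[0,0,0],1,0],
  [[0,0,0],1,0],
  [[0,0,0],1,0],
  [[0,0,0],1,0],
  [[0,0,0],1,0],
])

```text
t: 4.03
ee_pos: [558.0, 172.9, 222.7]
orientation: [2.702, 1.603, 0.0]
ft_force: [0.1, -1.0, 0.7]
width: 87.7
grasp_force: 0.0
```

Emit:
move_arm([
  [[0,0,0],1,0],
  [[0,0,0],1,0],
  [[0,0,0],1,0],
  [[0,0,0],1,0],
  [[0,0,0],1,0],
  [[0,0,0],1,0],
  [[0,0,0],1,0],
  [[0,0,0],1,0],
  [[0,0,0],1,0],
  [[0,0,0],1,0],
  [[0,0,0],1,0],
  [[0,0,0],0,0],
  [[0,0,0],0,0],
])

```text
t: 5.12
ee_pos: [557.9, 172.9, 222.7]
orientation: [3.136, 0.185, 0.0]
ft_force: [0.4, 0.1, 0.2]
width: 87.7
grasp_force: 0.0
```

Run:
```python
from h import *
go([556,175,222],0)
c=cam("wrist"); save("w1",c[0]); print(proj(c,[556,175,32]))
np.savez("w1.npz",im=c[0],K=c[1],R=c[2],p=c[3])
```

```text
tcp [557.9 172.9 222.7] yaw 6.77 tilt z [ 0. -0. -1.] shift units [-0.07 -0.09  0.03] turn units 1.35
[317.52143821 182.13382748]
```

View pics/w1.png

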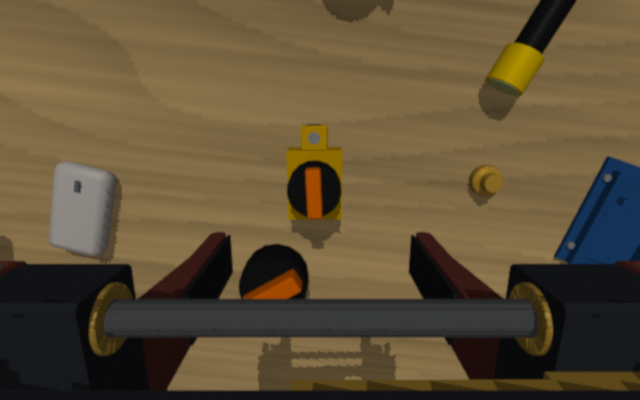

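Wrist view: small-cap block is at (314,185) with nose at (314,137) pointing up; large cap at (273,275), mouse (83,207), plug (485,180), jig at the right edge (600,210). The choice of block and small cap is confirmed. Next is a second wrist view, then the jig.

Emit:
move_arm([
  [[0,0.8,0.8],0,0],
  [[0,0.8,0.8],0,0],
  [[0,0.8,0.8],0,0],
  [[0,0,0],0,0],
  [[0,0,0],0,0],
])

```text
t: 5.58
ee_pos: [564.3, 112.5, 161.8]
orientation: [3.136, 0.181, -0.004]
ft_force: [0.2, -0.5, 0.2]
width: 88.0
grasp_force: 0.0
```

Run:
```python
from h import *
c=cam("wrist"); save("w2",c[0]); np.savez("w2.npz",im=c[0],K=c[1],R=c[2],p=c[3])
print(np.round(ctrl.get_obs()["ee_pos"],1))
for f in("w1","w2"):
    im=cv2.imread(f"pics/{f}.png");hsv=cv2.cvtColor(im,cv2.COLOR_BGR2HSV)
    for nm,lo,hi in(("yellow",(22,150,90),(32,255,255)),("orange",(5,170,120),(17,255,255)),("blue",(95,120,40),(125,255,255))):
        m=cv2.inRange(hsv,lo,hi);n,l,st,ce=cv2.connectedComponentsWithStats(m)
        print(f,nm,[(st[i].tolist(),np.round(ce[i],1).tolist()) for i in range(1,n) if st[i][4]>60])
```

```text
[565.  113.3 162.9]
w1 yellow [([486, 42, 59, 54, 1720], [516.9, 65.2]), ([286, 125, 56, 57, 1509], [313.7, 151.3]), ([334, 198, 8, 22, 67], [338.5, 211.5]), ([288, 200, 10, 20, 95], [291.0, 212.3])]
w1 orange [([306, 169, 16, 50, 700], [313.3, 193.3]), ([248, 274, 52, 25, 681], [278.1, 289.5])]
w1 blue [([555, 158, 85, 107, 6050], [607.0, 219.5])]
w2 yellow [([447, 25, 68, 63, 2474], [482.3, 53.4]), ([206, 126, 71, 113, 2315], [243.3, 162.1])]
w2 orange [([219, 180, 23, 61, 1005], [230.0, 209.0])]
w2 blue [([542, 164, 98, 101, 6785], [600.5, 222.1])]
```

View pics/w2.png

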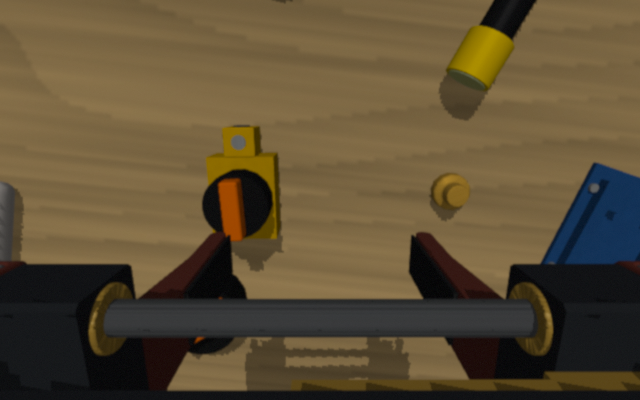

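```bash
cat > fit.py <<'E'
from h import *
from scipy.optimize import minimize
def load(f): d=np.load(f+".npz"); return d["im"],d["K"],d["R"],d["p"]
def box(x0,x1,y0,y1,z0,z1): return np.array([[x,y,z] for x in(x0,x1) for y in(y0,y1) for z in(z0,z1)],float)
a=np.linspace(0,2*np.pi,48,endpoint=False)
CYL=np.array([[26*np.cos(t),26*np.sin(t),z] for t in a for z in(32,58)])
def rot(P,deg):
    c,s=np.cos(np.radians(deg)),np.sin(np.radians(deg)); return P@np.array([[c,s,0],[-s,c,0],[0,0,1]])
S=4
def mask(img,lo,hi,roi):
    x0,y0,x1,y1=roi;h=cv2.cvtColor(img[y0:y1,x0:x1],cv2.COLOR_RGB2HSV);return cv2.inRange(h,lo,hi).astype(float)/255
def render(c,x,y,z,yaw,cy,roi):
    x0,y0,x1,y1=roi;L=np.zeros(((y1-y0)*S,(x1-x0)*S,2),np.uint8)
    Y=[]
    def hull(P): 
        P=P+[x,y,z];q=(c[2].T@(P-c[3]).T).T@c[1].T;q=q[:,:2]/q[:,2:]
        return cv2.convexHull(np.round(((q-[x0,y0]+.5)*S-.5)*16).astype(np.int32).reshape(-1,1,2))
    out=[]
    for P,col in((rot(box(-36,36,-28,28,0,32),yaw),(255,0,0)),(rot(box(36,60,-13,13,0,32),yaw),(255,0,0)),(CYL,(0,0,0)),(rot(box(-23,23,-7,7,58,74),yaw+cy),(0,255,0))):
        t=np.zeros(L.shape[:2]+(3,),np.uint8) if False else None
        for k in range(2):
            ch=np.ascontiguousarray(L[:,:,k]);cv2.fillConvexPoly(ch,hull(P),int(col[k]),shift=4);L[:,:,k]=ch
    return cv2.resize(L,(x1-x0,y1-y0),interpolation=cv2.INTER_AREA).astype(float)/255
def fitblock(views,p0,zfree=True):
    Ms=[(c,roi,mask(c[0],(20,130,50),(34,255,255),roi),mask(c[0],(3,170,70),(18,255,255),roi)) for c,roi in views]
    def cost(p):
        e=0
        for c,roi,my,mo in Ms:
            r=render(c,p[0],p[1],p[2],p[3],p[4],roi);e+=np.abs(r[:,:,0]-my).sum()+np.abs(r[:,:,1]-mo).sum()
        return e
    st=np.array([5,5,5,4,4.]);p=np.array(p0,float)
    for k in range(2):
        sim=np.vstack([p]+[p+st[i]*np.eye(5)[i] for i in range(5)]);r=minimize(cost,p,method="Nelder-Mead",options=dict(initial_simplex=sim,xatol=.02,fatol=.3,maxiter=500));p=r.x;st=st/2
    return p,r.fun,sum(m[2].sum()+m[3].sum() for m in Ms)
E
python3 - <<'E'
from fit import *
w1,w2=load("w1"),load("w2")
V=[(w1,(270,110,360,230)),(w2,(190,110,300,245))]
for v in (V,V[:1],V[1:]): print([np.round(q,2) for q in fitblock(v,[556,175,0,5,0])])
go([535,-180,222],-8)
E
```

```text
[array([5.5217e+02, 1.7809e+02, 4.8000e-01, 7.0800e+00, 1.7000e+00]), np.float64(1145.83), np.float64(7844.0)]
[array([552.57, 178.22,   1.81,   7.04,   1.42]), np.float64(436.48), np.float64(3087.0)]
[array([5.5196e+02, 1.7799e+02, 8.8000e-01, 6.9600e+00, 4.0000e-01]), np.float64(694.8), np.float64(4757.0)]
tcp [565.  113.3 162.9] yaw 6.63 tilt z [-2.e-04  2.e-04 -1.e+00] shift units [-2.55 11.52 -2.37] turn units 2.93
```

Emit:
move_arm([
  [[-0.1,0.95,-0.2],0.25,0],
  [[-0.1,0.95,-0.2],0.25,0],
  [[-0.1,0.95,-0.2],0.25,0],
  [[-0.1,0.95,-0.2],0.25,0],
  [[-0.1,0.95,-0.2],0.25,0],
  [[-0.1,0.95,-0.2],0.25,0],
  [[-0.1,0.95,-0.2],0.25,0],
  [[-0.1,0.95,-0.2],0.25,0],
  [[-0.1,0.95,-0.2],0.25,0],
  [[-0.1,0.95,-0.2],0.25,0],
  [[-0.1,0.95,-0.2],0.25,0],
  [[-0.1,0.95,-0.2],0.25,0],
  [[0,0,0],0,0],
  [[0,0,0],0,0],
])

```text
t: 6.8
ee_pos: [534.7, -171.1, 224.3]
orientation: [3.133, -0.23, 0.005]
ft_force: [-0.4, 0.3, 0.3]
width: 87.8
grasp_force: 0.0
```

Run:
```python
from h import *
go([541,-168,160],-8)
c=cam("wrist"); save("w3",c[0]); np.savez("w3.npz",im=c[0],K=c[1],R=c[2],p=c[3])
im=c[0][110:310,190:450]; save("w3c",cv2.resize(im,(780,600),interpolation=cv2.INTER_CUBIC))
```

```text
tcp [ 534.7 -171.1  224.3] yaw -8.4 tilt z [ 2.9e-03 -6.0e-04 -1.0e+00] shift units [ 0.22 -0.16  2.57] turn units -0.08
```

View pics/w3c.png

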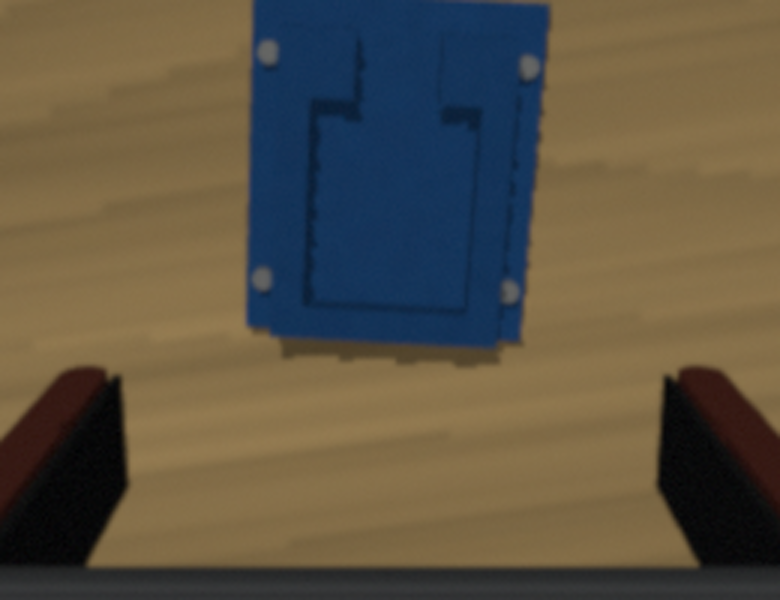

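Emit:
move_arm([
  [[-0.1,0,0.9],0,0],
  [[-0.1,0,0.9],0,0],
  [[-0.1,0,0.9],0.2,0],
  [[-0.1,0,0.9],0.2,0],
  [[0,0,0],0,0],
  [[0,0,0],0,0],
  [[0,0,0],0,0],
])

```text
t: 7.43
ee_pos: [525.0, -168.7, 133.8]
orientation: [3.129, -0.281, 0.002]
ft_force: [0.8, -0.3, 0.4]
width: 88.0
grasp_force: 0.0
```

Run:
```python
from h import *
go([541,-168,160],-8)
c=cam("wrist"); np.savez("w4.npz",im=c[0],K=c[1],R=c[2],p=c[3])
im=c[0][80:270,220:430]; im=np.clip(im.astype(float)*1.6,0,255).astype(np.uint8); save("w4c",cv2.resize(im,None,fx=3,fy=3,interpolation=cv2.INTER_CUBIC)); print(im.shape)
```

```text
tcp [ 525.  -168.7  133.8] yaw -10.27 tilt z [ 1.4e-03 -3.0e-04 -1.0e+00] shift units [ 0.63 -0.14 -1.05] turn units -0.45
(190, 210, 3)
```

View pics/w4c.png

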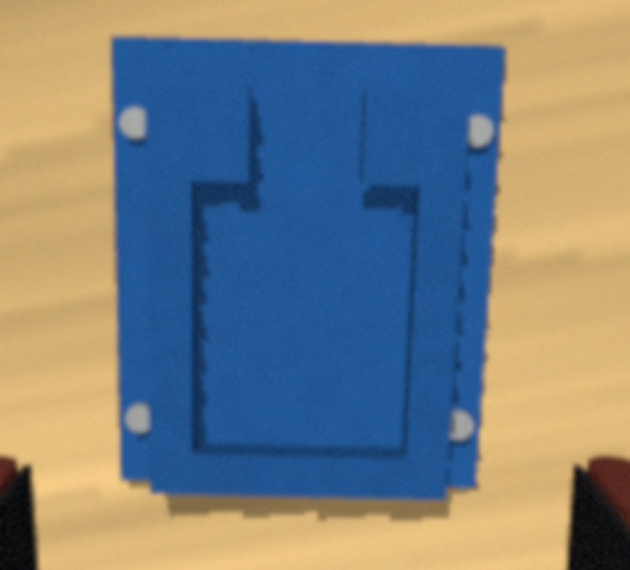

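Jig crop: plate corners at (112,37), (504,47), (475,487) and (122,480). The pocket's top edge has corners (193,181), (418,185), (406,457) and (193,455), and the notch is at the top between 249 and 363, so it points to +x. I'll fit the pose from these.

Run:
```python
from fit import *
from scipy.optimize import least_squares
c=load("w4"); c3=load("w3")
M=np.array([[74,52,6],[74,-52,6],[-50,-52,6],[-50,52,6],[37.75,29.75,16],[37.75,-29.75,16],[-37.75,-29.75,16],[-37.75,29.75,16],[37.75,14.75,16],[37.75,-14.75,16]],float)
U=(np.array([[112,37],[504,47],[475,487],[122,480],[193,181],[418,185],[406,457],[193,455],[249,181],[363,185]])+.5)/3-.5+[220,80]
M3=np.array([[37.75,29.75,16],[37.75,-29.75,16],[-37.75,-29.75,16],[-37.75,29.75,16],[74,52,6],[74,-52,6]],float)
U3=(np.array([[310,100],[482,108],[467,312],[305,305],[255,0],[549,6]])+.5)/3-.5+[190,110]
def res(p,full,two,sub=slice(None)):
    P=rot(M,p[2])+[p[0],p[1],p[3] if full else 0]
    r=[proj(c,x)-u for x,u in zip(P[sub],U[sub])]
    if two:
        P=rot(M3,p[2])+[p[0],p[1],p[3] if full else 0]; r+=[proj(c3,x)-u for x,u in zip(P,U3)]
    return np.ravel(r)
for full,two in((0,0),(1,0),(0,1),(1,1)):
    s=least_squares(res,[541,-168,-10,0],args=(full,two)); print(full,two,np.round(s.x,2),np.round(s.fun.reshape(-1,2),1).tolist())
s=least_squares(res,[541,-168,-10,0],args=(0,0,slice(4,10))); print("pocket only",np.round(s.x,2),np.round(s.fun.reshape(-1,2),1).tolist())
go([552.2,178.1,160],7)
```

```text
0 0 [ 533.05 -170.7   -11.5     0.  ] [[-0.9, -0.7], [1.1, -1.0], [0.9, 0.8], [-0.8, 0.8], [-0.5, -0.2], [0.6, 0.1], [0.1, 0.8], [-0.1, 0.1], [0.0, 0.2], [-0.3, -0.3]]
1 0 [ 532.64 -170.63  -11.5    -3.07] [[-0.2, 0.1], [0.3, -0.3], [0.3, 0.0], [-0.2, -0.0], [-0.1, 0.0], [0.1, 0.3], [-0.2, 0.1], [0.3, -0.7], [0.2, 0.4], [-0.5, -0.1]]
0 1 [ 532.8  -170.78  -11.34    0.  ] [[-1.0, -0.2], [1.0, -0.9], [1.2, 0.9], [-0.5, 1.2], [-0.5, 0.2], [0.6, 0.3], [0.4, 1.0], [0.2, 0.4], [0.0, 0.6], [-0.3, -0.1], [0.0, -0.4], [-0.1, -0.2], [-0.0, 1.5], [-0.5, 1.2], [-1.2, -4.3], [0.6, -1.0]]
1 1 [ 532.25 -170.69  -11.34   -4.36] [[0.0, 0.9], [-0.1, 0.1], [0.4, -0.3], [0.3, 0.0], [0.1, 0.5], [-0.0, 0.6], [-0.1, -0.1], [0.7, -0.6], [0.3, 0.8], [-0.6, 0.2], [0.4, -0.3], [-0.4, 0.0], [-0.3, 0.9], [-0.2, 0.6], [-0.7, -3.6], [-0.0, -0.4]]
pocket only [ 533.12 -170.76  -11.44    0.  ] [[-0.5, -0.3], [0.6, -0.0], [0.2, 0.7], [-0.0, 0.0], [0.0, 0.1], [-0.3, -0.4]]
tcp [ 525.2 -169.   134.2] yaw -10.29 tilt z [ 2.3e-03 -7.0e-04 -1.0e+00] shift units [ -1.42 -13.85  -1.04] turn units -3.46
```

Emit:
move_arm([
  [[-0.1,-0.99,0],0,0],
  [[-0.1,-0.99,0],0,0],
  [[-0.1,-0.99,0],0,0],
  [[-0.1,-0.99,0],0,0],
  [[-0.1,-0.99,0],0,0],
  [[-0.1,-0.99,0],0,0],
  [[-0.1,-0.99,0],0,0],
  [[-0.1,-0.99,0],0,0],
  [[-0.1,-0.99,0],0,0],
  [[-0.1,-0.99,0],0,0],
  [[-0.1,-0.99,0],0,0],
  [[-0.1,-0.99,0],0,0],
  [[-0.1,-0.99,0],0,0],
  [[-0.1,-0.99,0],0,0],
  [[0,0,0],-0.87,0],
  [[0,0,0],-0.87,0],
  [[0,0,0],-0.87,0],
  [[0,0,0],-0.87,0],
  [[0,0,0],0,0],
  [[0,0,0],0,0],
])

```text
t: 9.15
ee_pos: [552.6, 178.3, 134.0]
orientation: [-3.135, -0.189, -0.003]
ft_force: [0.3, 0.4, -0.3]
width: 87.9
grasp_force: 0.0
```

Run:
```python
from fit import *
c=cam("wrist"); save("w5",c[0]); np.savez("w5.npz",im=c[0],K=c[1],R=c[2],p=c[3])
uv=proj(c,[552.2,178.1,40]);print(uv)
roi=(250,100,390,270)
f=fitblock([(c,roi)],[552.2,178.1,0,7,1]);print([np.round(q,2) for q in f])
go([f[0][0],f[0][1],13],f[0][3])
```

```text
[320.02817007 205.85609206]
[array([552.2 , 178.24,   0.59,   7.17,   2.14]), np.float64(599.59), np.float64(5074.0)]
tcp [552.4 178.2 133.8] yaw 6.9 tilt z [ 1.7e-03  6.0e-04 -1.0e+00] shift units [-0.02 -0.    4.83] turn units -0.05
```

Emit:
move_arm([
  [[0,0,0.8],0,0],
  [[0,0,0.8],0,0],
  [[0,0,0.8],0,0],
  [[0,0,0.8],0,0],
  [[0,0,0.8],0,0],
  [[0,0,0.8],0,0],
  [[0,0,0],0,0],
  [[0,0,0],0,0],
])

```text
t: 9.87
ee_pos: [551.4, 177.7, 12.3]
orientation: [3.135, 0.19, -0.003]
ft_force: [0.3, 0.2, 0.7]
width: 88.1
grasp_force: 0.0
```

Emit:
move_arm([
  [[0,0,0],0,0.5],
  [[0,0,0],0,0.5],
  [[0,0,0],0,0.5],
  [[0,0,0],0,0.5],
  [[0,0,0],0,0.5],
  [[0,0,0],0,0.5],
  [[0,0,0],0,0.5],
  [[0,0,0],0,0.5],
])

```text
t: 10.53
ee_pos: [552.2, 178.1, 13.4]
orientation: [-3.135, -0.192, -0.001]
ft_force: [-1.3, 1.1, 7.2]
width: 55.6
grasp_force: 30.0
```

Emit:
move_arm([
  [[0,0,-0.4],0,0.6],
  [[0,0,-0.8],0,0.6],
  [[0,0,-0.8],0,0.6],
  [[0,0,-0.8],0,0.6],
  [[0,0,-0.6],0,0.6],
  [[0,0,0],0,0.6],
  [[0,0,0],0,0.6],
])

```text
t: 11.12
ee_pos: [551.5, 177.7, 97.8]
orientation: [3.136, 0.192, 0.0]
ft_force: [0.2, 0.4, -8.4]
width: 55.7
grasp_force: 30.0
```

Run:
```python
from fit import *
o=ctrl.get_obs();print(np.round(o["ft_force"],2),np.round(o["moment"],3),o["width"],o["grasp_force"])
c=cam("wrist"); save("w6",c[0]); np.savez("w6.npz",im=c[0],K=c[1],R=c[2],p=c[3])
go([533,-170.7,98],-11.45)
roi=(235,60,405,300)
z=o["ee_pos"][2]-13
f=fitblock([(c,roi)],[552.2,178.1,z,7,1]);print([np.round(q,2) for q in f])
```

```text
[ 0.18  0.41 -8.37] [-0.038  0.29   0.028] 55.667761787243606 29.996774420142174
tcp [550.8 177.5  96.9] yaw 7.02 tilt z [-1.7e-03 -6.0e-04 -1.0e+00] shift units [-2.41 13.74 -0.04] turn units 3.69
[array([550.95, 177.4 ,  84.63,   7.16,   2.03]), np.float64(1199.0), np.float64(11757.0)]
```

View pics/w6.png

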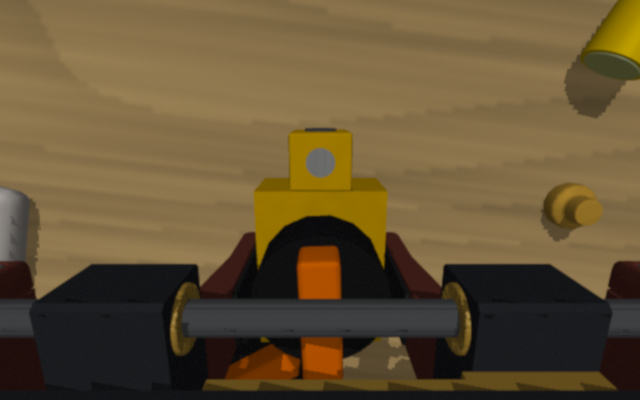

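Block is held level and nose-forward (nose at (320,160)), with the cap on. Moving above the jig.

Emit:
move_arm([
  [[-0.17,0.98,0],0,0.6],
  [[-0.17,0.98,0],0,0.6],
  [[-0.17,0.98,0],0,0.6],
  [[-0.17,0.98,0],0,0.6],
  [[-0.17,0.98,0],0,0.6],
  [[-0.17,0.98,0],0,0.6],
  [[-0.17,0.98,0],0,0.6],
  [[-0.17,0.98,0],0,0.6],
  [[-0.17,0.98,0],0,0.6],
  [[-0.17,0.98,0],0,0.6],
  [[-0.17,0.98,0],0,0.6],
  [[-0.17,0.98,0],0,0.6],
  [[-0.17,0.98,0],0,0.6],
  [[-0.17,0.98,0],0,0.6],
  [[0,0,0],0.93,0.6],
  [[0,0,0],0.93,0.6],
  [[0,0,0],0.93,0.6],
  [[0,0,0],0.93,0.6],
  [[0,0,0],0,0.6],
  [[0,0,0],0,0.6],
])

```text
t: 12.83
ee_pos: [533.6, -169.5, 96.3]
orientation: [-3.125, 0.313, 0.004]
ft_force: [-0.1, -0.2, -8.2]
width: 55.6
grasp_force: 30.0
```

Emit:
move_arm([
  [[0,0,0.6],0,0.6],
  [[0,0,0.6],0,0.6],
  [[0,0,0.4],0,0.6],
  [[0,0,0],0,0.6],
  [[0,0,0],0,0.6],
  [[0,0,0],0,0.6],
])

```text
t: 13.33
ee_pos: [535.0, -169.9, 58.0]
orientation: [3.126, -0.316, 0.001]
ft_force: [1.2, -0.4, -7.3]
width: 55.8
grasp_force: 30.0
```

Run:
```python
from fit import *
o=ctrl.get_obs()
c=cam("wrist"); save("w7",c[0]); np.savez("w7.npz",im=c[0],K=c[1],R=c[2],p=c[3])
go([532.8,-170.6,19],-11.6)
f=fitblock([(c,(235,60,405,300))],[533,-170,o["ee_pos"][2]-13,-11.5,2]);print([np.round(q,2) for q in f])
im=c[0].copy()
save("w7c",np.clip(cv2.resize(im[60:250,200:440],None,fx=3,fy=3,interpolation=cv2.INTER_CUBIC).astype(float)*1.5,0,255).astype(np.uint8))
for P in ([37.75,29.75,16],[37.75,-29.75,16],[61.75,14.75,16],[61.75,-14.75,16],[37.75,14.75,16],[37.75,-14.75,16],[74,52,6],[74,-52,6]):
    u=proj(c,rot(np.array([P],float),-11.45)[0]+[533,-170.7,0]); print(P,np.round((u-[200,60]+.5)*3-.5))
```

```text
tcp [ 535.2 -170.    58.3] yaw -11.55 tilt z [ 1.e-03 -4.e-04 -1.e+00] shift units [-0.09  0.04  1.57] turn units 0.01
[array([ 5.3373e+02, -1.7038e+02,  4.4000e+01, -1.0540e+01, -1.4000e-01]), np.float64(1343.42), np.float64(11631.0)]
[37.75, 29.75, 16] [212. 327.]
[37.75, -29.75, 16] [520. 326.]
[61.75, 14.75, 16] [288. 200.]
[61.75, -14.75, 16] [445. 200.]
[37.75, 14.75, 16] [290. 327.]
[37.75, -14.75, 16] [442. 326.]
[74, 52, 6] [ 98. 133.]
[74, -52, 6] [634. 133.]
```

View pics/w7c.png

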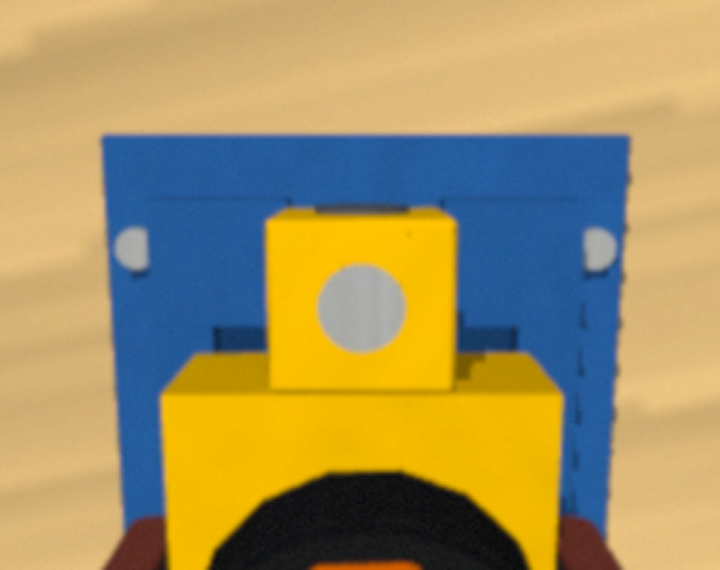

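Run:
```python
from fit import *
c=load("w7")
from scipy.optimize import least_squares
M=np.array([[36,28,0],[36,-28,0],[36,28,32],[36,-28,32],[60,13,32],[60,-13,32],[36,13,32],[36,-13,32]],float)
U=np.array([[196,353],[528,353],[162,394],[562,394],[267,220],[456,220],[270,391],[454,391]])
U=(U+.5)/3-.5+[200,60]
f=lambda p:np.ravel([proj(c,x)-u for x,u in zip(rot(M,p[3])+p[:3],U)])
s=least_squares(f,[535,-170,45,-11.5]);print(np.round(s.x,2),np.round(s.fun,1))
s=least_squares(lambda p:f([p[0],p[1],45.3,p[2]]),[535,-170,-11.5]);print(np.round(s.x,2),np.round(s.fun,1))
```

```text
[ 534.57 -170.08   41.76  -11.5 ] [ 0.3 -0.2 -0.5 -0.3  0.3 -0.2 -0.3 -0.3 -0.5 -0.2  0.7 -0.2 -0.2  0.7
  0.1  0.7]
[ 535.12 -170.19  -11.5 ] [-0.8 -0.1  0.6 -0.2 -1.4  0.3  1.3  0.2 -1.3 -1.1  1.5 -1.1 -0.9  1.3
  0.9  1.2]
```

Emit:
move_arm([
  [[-0.07,0.035,0],0,0.6],
  [[0,0,0.3],0,0.6],
  [[0,0,0.3],0,0.6],
  [[0,0,0.3],0,0.6],
  [[0,0,0.1],0,0.6],
  [[0,0,0],0,0.6],
  [[0,0,0],0,0.6],
  [[0,0,0],0,0.6],
  [[0,0,0],0,0.6],
])

```text
t: 14.13
ee_pos: [533.1, -170.5, 32.9]
orientation: [3.125, -0.317, 0.001]
ft_force: [0.7, 0.9, -7.5]
width: 55.8
grasp_force: 30.0
```

Run:
```python
from h import *
go([533.1,-170.7,19],-11.45); o=ctrl.get_obs(); print(np.round(o["ft_force"],1),np.round(o["moment"],2))
```

```text
tcp [ 533.1 -170.5   32.9] yaw -11.58 tilt z [ 5.e-04 -2.e-04 -1.e+00] shift units [0.   0.01 0.56] turn units -0.03
[ 0.7  0.9 -7.5] [ 0.04  0.23 -0.04]
```

Emit:
move_arm([
  [[0,0,0.1],0,0.6],
  [[0,0,0.1],0,0.6],
  [[0,0,0.1],0,0.6],
  [[0,0,0.1],0,0.6],
  [[0,0,0.06],0,0.6],
  [[0,0,0.06],0,0.6],
  [[0,0,0],0,0.6],
  [[0,0,0],0,0.6],
  [[0,0,0],0,0.6],
])

```text
t: 14.88
ee_pos: [532.8, -170.4, 19.7]
orientation: [3.126, -0.317, 0.0]
ft_force: [-0.5, 0.4, -7.1]
width: 56.0
grasp_force: 30.0
```

Emit:
move_arm([
  [[0,0,0.04],0,0.6],
  [[0,0,0.04],0,0.6],
  [[0,0,0],0,0.6],
  [[0,0,0],0,0.6],
])

```text
t: 15.22
ee_pos: [532.9, -170.4, 19.4]
orientation: [3.126, -0.317, 0.001]
ft_force: [-6.0, 2.2, 12.4]
width: 55.8
grasp_force: 30.0
```

Emit:
move_arm([
  [[0,0,0],0,0.0],
  [[0,0,0],0,0.0],
  [[0,0,0],0,0.0],
  [[0,0,0],0,0.0],
  [[0,0,0],0,0.0],
])

```text
t: 15.63
ee_pos: [533.1, -170.5, 17.8]
orientation: [3.125, -0.317, 0.001]
ft_force: [-1.2, 0.0, -0.3]
width: 85.4
grasp_force: 0.0
```

Emit:
move_arm([
  [[0,0,-0.5],0,0],
  [[0,0,-0.9],0,0],
  [[0,0,-0.9],0,0],
  [[0,0,-0.9],0,0],
  [[-0.1,0,-0.9],0,0],
  [[-0.1,0,-0.5],0,0],
  [[0,0,0],0,0],
  [[0,0,0],0,0],
])

```text
t: 16.3
ee_pos: [528.0, -169.4, 133.2]
orientation: [3.125, -0.317, 0.002]
ft_force: [1.3, -0.9, -0.8]
width: 87.7
grasp_force: 0.0
```

Run:
```python
from fit import *
c=cam("wrist"); np.savez("w8.npz",im=c[0],K=c[1],R=c[2],p=c[3])
go([533.1,-170.7,67],-11.45)
f=fitblock([(c,(230,70,410,262))],[533,-170.6,6,-11.5,2]);print([np.round(q,2) for q in f])
save("w8c",np.clip(cv2.resize(c[0][80:280,210:430],None,fx=3,fy=3,interpolation=cv2.INTER_CUBIC).astype(float)*1.5,0,255).astype(np.uint8))
```

```text
tcp [ 527.5 -169.2  132.3] yaw -11.58 tilt z [-4.e-04  1.e-04 -1.e+00] shift units [0.23 0.01 2.61] turn units -0.03
[array([ 531.56, -171.22,    3.07,  -10.75,    0.89]), np.float64(719.75), np.float64(5177.0)]
```

View pics/w8c.png

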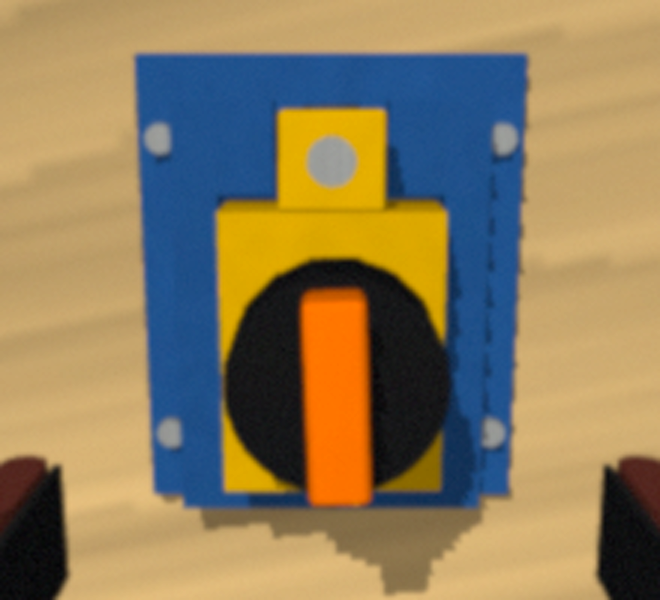

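Emit:
move_arm([
  [[0.2,0.01,0.5],-0.3,0],
  [[0,0,0.6],0,0],
  [[0,0,0.6],0,0],
  [[0,0,0.6],0,0],
  [[0,0,0.3],0,0],
  [[0,0,0],0,0],
  [[0,0,0],0,0],
  [[0,0,0],0,0],
  [[0,0,0],0,0],
])

```text
t: 17.1
ee_pos: [533.2, -170.8, 68.3]
orientation: [3.129, -0.276, 0.002]
ft_force: [0.6, 0.2, 0.5]
width: 88.2
grasp_force: 0.0
```

Run:
```python
from h import *
go([532.6,-170.7,67],-10); o=ctrl.get_obs(); print(np.round(o["ft_force"],1),np.round(o["moment"],3))
```

```text
tcp [ 533.2 -170.8   68.3] yaw -10.08 tilt z [ 1.1e-03 -4.0e-04 -1.0e+00] shift units [-0.03  0.    0.05] turn units -0.02
[0.6 0.2 0.5] [ 0.012  0.126 -0.062]
```

Emit:
move_arm([
  [[-0.02,0,0.05],0,0.5],
  [[0,0,0],0,1],
  [[0,0,0],0,1],
  [[0,0,0],0,1],
  [[0,0,0],0,1],
  [[0,0,0],0,1],
  [[0,0,0],0,1],
  [[0,0,0],0,1],
  [[0,0,0],0,1],
  [[0,0,0],0,1],
  [[0,0,0],0,1],
])

```text
t: 18.02
ee_pos: [532.2, -170.5, 66.4]
orientation: [3.129, -0.276, -0.0]
ft_force: [0.3, -0.2, -0.1]
width: 18.2
grasp_force: 0.0
```

Run:
```python
from h import *
go([532.6,-170.7,67],-10); o=ctrl.get_obs(); print(np.round(o["ft_force"],1),np.round(o["moment"],3),o["width"],o["grasp_force"])
```

```text
tcp [ 532.2 -170.5   66.4] yaw -10.08 tilt z [-1.e-04  0.e+00 -1.e+00] shift units [ 0.02  0.   -0.02] turn units -0.02
[ 0.3 -0.2 -0.1] [-0.016  0.154 -0.002] 18.193367504212443 0.0
```

Fingers are still closing; a few more rows.

Emit:
move_arm([
  [[0,0,0],0,1],
  [[0,0,0],0,1],
  [[0,0,0],0,1],
  [[0,0,0],0,1],
])

```text
t: 18.35
ee_pos: [532.2, -170.5, 66.4]
orientation: [3.129, -0.276, -0.0]
ft_force: [-0.3, -0.6, -0.6]
width: 13.7
grasp_force: 30.0
```

Run:
```python
from h import *
go([532.6,-170.7,67],-10); o=ctrl.get_obs(); print(np.round(o["ft_force"],1),np.round(o["moment"],3),o["width"],o["grasp_force"])
```

```text
tcp [ 532.2 -170.5   66.4] yaw -10.08 tilt z [-0. -0. -1.] shift units [ 0.02  0.   -0.02] turn units -0.02
[-0.3 -0.6 -0.6] [-0.056  0.197 -0.011] 13.727084486711114 30.000004470348358
```

Emit:
move_arm([
  [[0,0,0],-0.5,1],
  [[0,0,0],-0.5,1],
  [[0,0,0],-0.5,1],
  [[0,0,0],-0.5,1],
  [[0,0,0],0,1],
  [[0,0,0],0,1],
])

```text
t: 18.85
ee_pos: [532.2, -170.5, 66.4]
orientation: [-3.142, 0.004, 0.0]
ft_force: [1.3, -0.6, -0.1]
width: 13.4
grasp_force: 30.0
```

```bash
cat > st.py <<'E'
from h import *
go([532.2,-170.5,66.4],-10); o=ctrl.get_obs(); print(np.round(o["ft_force"],1),np.round(o["moment"],3),round(o["width"],2),"q6",round(np.degrees(o["qpos"][5]),1),round(o["joint_torque"][5],3))
E
python3 st.py
```

```text
tcp [ 532.2 -170.5   66.4] yaw -0.15 tilt z [-0.  0. -1.] shift units [-0.  0.  0.] turn units 1.97
[ 1.3 -0.6 -0.1] [0.023 0.141 0.015] 13.43 q6 71.2 -0.138
```

Emit:
move_arm([
  [[0,0,0],-0.4,1],
  [[0,0,0],-0.4,1],
  [[0,0,0],0,1],
])

```text
t: 19.1
ee_pos: [532.3, -170.5, 66.4]
orientation: [3.14, 0.107, 0.0]
ft_force: [-0.2, 0.2, -0.7]
width: 13.9
grasp_force: 30.0
```

```bash
python3 st.py
```

```text
tcp [ 532.3 -170.5   66.4] yaw 3.92 tilt z [ 1.e-04 -0.e+00 -1.e+00] shift units [-0. -0.  0.] turn units 2.78
[-0.2  0.2 -0.7] [-0.064  0.128  0.034] 13.92 q6 67.1 -0.47
```

Emit:
move_arm([
  [[0,0,0],-0.4,1],
  [[0,0,0],0,1],
  [[0,0,0],0,1],
])

```text
t: 19.35
ee_pos: [532.2, -170.5, 66.4]
orientation: [-3.138, -0.159, 0.0]
ft_force: [0.1, -0.1, 0.1]
width: 13.6
grasp_force: 30.0
```

```bash
python3 st.py
```

```text
tcp [ 532.2 -170.5   66.4] yaw 5.8 tilt z [-0.  0. -1.] shift units [-0. -0.  0.] turn units 3.16
[ 0.1 -0.1  0.1] [0.031 0.086 0.031] 13.57 q6 65.2 -0.08
```

Emit:
move_arm([
  [[0,0,0],-0.4,1],
  [[0,0,0],-0.4,1],
  [[0,0,0],0,1],
  [[0,0,0],0,1],
])

```text
t: 19.68
ee_pos: [532.2, -170.5, 66.4]
orientation: [-3.13, -0.268, 0.0]
ft_force: [0.2, -0.3, 0.2]
width: 13.7
grasp_force: 30.0
```

```bash
python3 st.py
```

```text
tcp [ 532.2 -170.5   66.4] yaw 9.8 tilt z [-1.e-04  0.e+00 -1.e+00] shift units [ 0. -0.  0.] turn units 3.96
[ 0.2 -0.3  0.2] [-0.022  0.125  0.029] 13.67 q6 61.2 -0.092
```

Emit:
move_arm([
  [[0,0,0],-0.4,1],
  [[0,0,0],-0.4,1],
  [[0,0,0],-0.4,1],
  [[0,0,0],0,1],
  [[0,0,0],0,1],
])

```text
t: 20.1
ee_pos: [532.2, -170.5, 66.4]
orientation: [3.112, 0.432, -0.0]
ft_force: [0.2, 0.3, -0.3]
width: 13.9
grasp_force: 30.0
```

```bash
python3 st.py
python3 - <<'E'
from h import *
c=cam("wrist"); save("w9",c[0])
E
```

```text
tcp [ 532.2 -170.5   66.4] yaw 15.8 tilt z [-0. -0. -1.] shift units [-0. -0.  0.] turn units 5.16
[ 0.2  0.3 -0.3] [-0.     0.163  0.03 ] 13.89 q6 55.2 -0.093
```

View pics/w9.png

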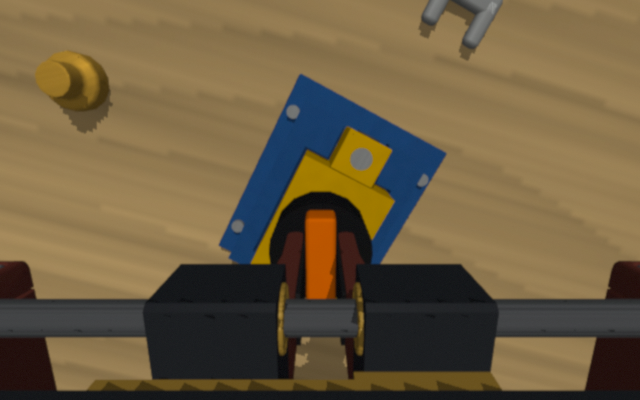

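The bar stays gripped at (320,255) and the block remains aligned with the jig. At 26° there is no stop, so counter-clockwise is the loosening way. Turning on to about 54°.

Emit:
move_arm([
  [[0,0,0],-0.6,1],
  [[0,0,0],-0.6,1],
  [[0,0,0],-0.6,1],
  [[0,0,0],-0.6,1],
  [[0,0,0],-0.6,1],
  [[0,0,0],-0.6,1],
  [[0,0,0],-0.6,1],
  [[0,0,0],-0.6,1],
  [[0,0,0],-0.6,1],
  [[0,0,0],0,1],
  [[0,0,0],0,1],
  [[0,0,0],0,1],
])

```text
t: 21.15
ee_pos: [532.2, -170.5, 66.4]
orientation: [-2.925, -1.146, 0.0]
ft_force: [-0.3, 0.1, -0.3]
width: 13.6
grasp_force: 30.0
```

```bash
python3 st.py
```

```text
tcp [ 532.2 -170.5   66.4] yaw 42.8 tilt z [-0.  0. -1.] shift units [-0. -0.  0.] turn units 10.56
[-0.3  0.1 -0.3] [-0.09   0.131 -0.011] 13.62 q6 28.2 0.002
```

Emit:
move_arm([
  [[0,0,-0.06],0,1],
  [[0,0,-0.06],0,1],
  [[0,0,-0.06],0,1],
  [[0,0,-0.06],0,1],
  [[0,0,0],0,1],
  [[0,0,0],0,1],
])

```text
t: 21.65
ee_pos: [532.3, -170.6, 72.6]
orientation: [2.924, 1.149, 0.0]
ft_force: [-0.3, 0.1, -1.5]
width: 13.6
grasp_force: 30.0
```

```bash
python3 st.py
```

```text
tcp [ 532.3 -170.6   72.6] yaw 42.91 tilt z [ 3.e-04 -1.e-04 -1.e+00] shift units [-0.   -0.    0.25] turn units 10.58
[-0.3  0.1 -1.5] [-0.005  0.116  0.027] 13.59 q6 28.1 0.003
```

Only the cap's weight (1.2 N) is felt at 6 mm, so it is free. Lifting straight up to about 110 mm.

Emit:
move_arm([
  [[0,0,-0.15],0,1],
  [[0,0,-0.2],0,1],
  [[0,0,-0.2],0,1],
  [[0,0,-0.2],0,1],
  [[0,0,-0.3],0,1],
  [[0,0,-0.5],0,1],
  [[0,0,-0.5],0,1],
  [[0,0,-0.5],0,1],
  [[0,0,-0.5],0,1],
  [[0,0,-0.5],0,1],
  [[0,0,-0.4],0,1],
  [[0,0,-0.2],0,1],
  [[0,0,0],0,1],
  [[0,0,0],0,1],
  [[0,0,0],0,1],
  [[0,0,0],0,1],
])

```text
t: 22.98
ee_pos: [531.7, -170.3, 175.4]
orientation: [-2.923, -1.149, 0.002]
ft_force: [0.1, 0.1, -1.0]
width: 13.9
grasp_force: 30.0
```

```bash
python3 st.py
python3 - <<'E'
from h import *
s=cam("scene");c=cam("wrist")
w=cv2.resize(c[0],(480,300)); a=cv2.resize(s[0][120:260,220:420],(480,336))
save("fin",np.vstack([w,a])[:600])
E
```

```text
tcp [ 531.7 -170.3  175.4] yaw 42.92 tilt z [-1.4e-03  5.0e-04 -1.0e+00] shift units [0.01 0.02 4.36] turn units 10.58
[ 0.1  0.1 -1. ] [-0.058  0.074 -0.037] 13.88 q6 28.1 0.0
```

View pics/fin.png

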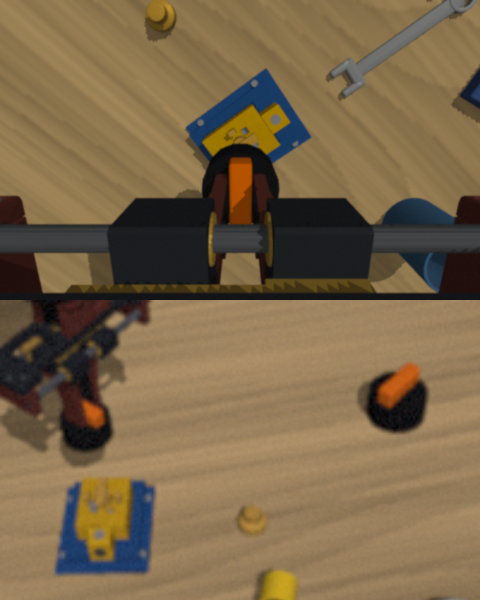

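The final view shows the cap upright in the gripper (scene crop (85,420)), the block seated in the jig (105,520), and the bystanders in place. Handing in.

```bash
python3 -c "
from workcell import ctrl
print(ctrl.close_job())"
```

```text
the job is handed in; nothing more can be done
None
```

The job is done and handed in at about 23 s: the block is seated in the jig, the cap loosened counter-clockwise (seen from above), and the gripper holds it upright about 11 cm above its place on the block.

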